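Unstack the goods onto their display stands

ROBOT

A 6-joint arm with a two-finger parallel gripper is mounted at the origin on a cart in front of the work surface, level with it; the furniture and walls round the work are solid. World frame = base frame: x ahead of the robot, y to its left, z up, the work surface at z = 0. Lengths are in m, angles in rad, forces in N, time in s.
With the tool pointing down it reaches from about 0.425 to 0.95 m from the base axis. Payload 3.5 kg.
Tool frame: the origin (TCP) lies between the finger pads; the fingertips stand 19 mm ahead of it and the grasp point (between the pads) is the TCP (ctrl.nose_length is the distance from the TCP to the fingertips, in m); z points along the fingers, y is the line along which they close (so a half turn about z gives the same grasp; the last joint's range is limited). The gripper opens to 85 mm and grips with 20 to 120 N. Pads are 22 mm wide; open, the fingers measure 114 mm over their backs; the gripper's body (76 mm by 85 mm) begins 54 mm behind the grasp point. The pads swing forward as they close: fully open they stand 13 mm farther back than shut.
Start: joints at [-0.15, 0.286, 1.577, -0, 1.279, -0.15], TCP at [0.675, 0, 0.224] pointing down, gripper open.
Joint ranges: [-2.77, 2.77], [-0.9, 2.22], [0.21, 2.48], [-1.53, 4.67], [0.24, 2.81], [-2.84, 2.84]. Speed limits (rad/s): [2.79, 2.79, 3.14, 3.14, 3.14, 3.14].

INTERFACE

Orientations are given as a unit quaternion [x, y, z, w].
In Python, from plant import ctrl gives the robot as it stands.
- The arm moves only by the tool apply_moves, never from a script. Its argument "series" is a list of rows, each a list of 6 numbers: the shift along the world's x, y, z scaled (see below), then the turn, a rotation vector about the world's x, y, z scaled (see below). A call has 1 to 20 rows; each row is the pose to reach, as a shift and turn from the pose commanded when the call began; what a row does not reach only later rows make up. The controller multiplies each number of a shift by 0.8 m and each number of a turn by 45 degrees. A row lasts 1/8 s, in which the tool goes at most 62.5 mm and 10.7 degrees, less where a joint would pass 70% of its speed; a pose out of reach is approached as far as the arm can. A call with a number of a shift or a turn outside -1 to 1 is refused whole. A call with a gripper value outside its range is refused whole. "jaw" is the opening, from 0 (shut) to 1 (fully open), set as the call begins (left out, the last holds). The fingers move at their own pace and stop on an object; "squeeze" is the grip in N (left out, the last holds). Time passes only in rows, so rows that repeat a pose let the fingers close. It gives the time, the measured TCP pose, the force, the opening and the grip force at its end, in the units of the state.
- ctrl.get_state(): the state, without advancing time (a new reading comes with each control period).
- ctrl.read_camera(name): name is "scene" or "side" or "wrist"; returns the picture (384x512x3 uint8, red, green, blue); there is no depth.
- ctrl.get_calibration(name): a dict with "fx", "fy", "cx", "cy" (pixels), "dist_coeffs" ([k1, k2, p1, p2, k3] as OpenCV has them; the pictures are not rectified), "xyz" and "orientation" of the camera in the world; the wrist camera has in their place "hand_eye" (4x4, takes a point from camera to tool coordinates, whose origin is the TCP and whose axes are the flange's). Camera axes: x right, y up, looking along -z (the intrinsics and any distortion apply to the point x, -y, -z); pixel columns grow to the right and rows downward; lengths in m; the calibration is good to about 2 mm. A picture is of the moment at which its call begins: read the wrist's pose just before it. get_calibration takes no time and is no camera call.
- ctrl.sign_off(): hands the job in; it is judged then, once.
Trained networks look in the newest picture that a camera, given by its name, has taken for a name from the list of things; names that differ only in an ending like _2 or _b are one class to them, and where a whole thing is asked for, a point or a joint stands for the part that bears it (a point fixed in the world has none). Each returns a list of dicts, best first, with "p" (0 to 1); they miss things now and then, are a little off and sometimes report something else, mostly with a low value. They report only what shows in the picture. A call takes as long as a camera call. They do not tell look-alikes from the thing itself.
- ctrl.boxes_of(thing, camera): "xy" ([column, row] as shares, 0 to 1, of the picture: columns of its width, rows of its height, amid what is visible of it).
- ctrl.silhouettes(thing, camera): "pixels" (384x512 bool, what is visible of it) and "xy" ([column, row] as shares, 0 to 1, of the picture: columns of its width, rows of its height, amid what is visible of it).
The state is a dict: "time": time; "qpos": joint angles; "dq": joint speeds; "joint_efforts": joint torques, N m; "eef_pos": TCP position; "tcp_rot": TCP orientation; "contact_force": force on the tool from outside, world axes, zero at the start; "wrist_torque": the same for the moment, N m; "opening": opening from 0.0 (shut) to 1.0 (fully open); "finger_force": force on a finger pad.
Only numpy, scipy, OpenCV 4.12 (cv2) and the standard library are available. Lean on these libraries where they do the work, as an engineer would, in place of code of your own. Each camera call takes 0.05 s, during which the arm holds its last target. There are 200 camera calls.

TASK

Take apart the little stack of goods and set each one upright in the middle of the wooden display stand made for it: the egg cup on the small tall round pedestal, the candle tin on the broad low round stand, the gift box squared up on the nearly square stand, and the box of cards on the oblong stand with its long side along the stand's. Set things down rather than dropping them, let nothing tip over, and leave the glass bowl and the upright booklet where they stand.

Things in the scene. Friction and masses are not known exactly. Their poses are not given: they have to be found in the camera images.
- egg_cup: Wooden egg in a short glass cup, round, 42 mm across and 58 mm tall (the cup is the lower 28 mm, the egg above it is about 36 mm across); starts as the top of the stack. Origin: centre of its underside; z up.
- candle_tin: Candle in a low round brass tin, 50 mm across, 28 mm tall; starts under the egg cup. Origin: centre of its underside; z up.
- gift_box: Small black card box with a flowered lid, 57 mm along its x, 63 mm along its y, 22 mm tall, lid fixed; starts under the candle tin. Origin: centre of its underside; z up.
- deck: Flat box of cards with a many-coloured dotted cover, 62 mm along its x, 88 mm along its y, 14 mm tall; starts as the bottom of the stack, lying on the table. Origin: centre of its underside; z up.
- egg_stand: Small tall round wooden pedestal with a slight waist, 68 mm across, 35 mm high, flat top with a flush grey felt disc: for the egg cup. It is fixed to the table. Origin: centre of its underside.
- tin_stand: Broad low round wooden stand, 94 mm across, 12 mm high, flat top with a flush grey felt disc: for the candle tin. It is fixed to the table. Origin: centre of its underside.
- gift_stand: Low nearly square wooden stand, 84 mm along its x, 90 mm along its y, 12 mm high, flat top with a nearly square flush grey felt panel: for the gift box. It is fixed to the table. Origin: centre of its underside.
- deck_stand: Low oblong wooden stand, 84 mm along its x, 114 mm along its y, 12 mm high, flat top with an oblong flush grey felt panel (68 x 94 mm): for the box of cards, long side along long side. It is fixed to the table. Origin: centre of its underside.
- bowl: Bystander: small glass bowl of pebbles, 90 mm across, 70 mm tall, loose on the table. Origin: centre of its underside.
- booklet: Bystander: small booklet standing upright on the table, cover with red triangles on white towards the robot; 20 mm thick along its x, 88 mm wide along its y, 112 mm tall, loose. Origin: centre of its underside; z up.
Mind the look-alikes: they are no part of the job. There is more than one size of the gift_box; the job needs the larger.

How it is judged:
At the end, for the whole second after the job is handed in: Each of the four goods is released, at rest, upright within 0.1 rad on its own stand, centred within 12 mm, underside within 4 mm of the stand's top. The box of cards lies along its stand within 0.2 rad, long side along long; the gift box is squared within 0.2 rad, at any quarter turn (horizontal distance between egg_cup and egg_stand below 0.012 m and z of egg_cup in the frame of egg_stand between 0.031 and 0.039 m and angle between each of egg_cup, candle_tin, gift_box, deck's own z axis and vertical below 0.1 rad and linear speed of each of egg_cup, candle_tin, gift_box, deck below 0.02 m/s and angular speed of each of egg_cup, candle_tin, gift_box, deck below 0.2 rad/s and contact force between the fingers and egg_cup below 0.05 N and horizontal distance between candle_tin and tin_stand below 0.012 m and z of candle_tin in the frame of tin_stand between 0.008 and 0.016 m and contact force between the fingers and candle_tin below 0.05 N and horizontal distance between gift_box and gift_stand below 0.012 m and z of gift_box in the frame of gift_stand between 0.008 and 0.016 m and contact force between the fingers and gift_box below 0.05 N and horizontal distance between deck and deck_stand below 0.012 m and z of deck in the frame of deck_stand between 0.008 and 0.016 m and contact force between the fingers and deck below 0.05 N and angle between the x axis of deck and the x axis of deck_stand, either way round below 0.2 rad and (angle between the x axis of gift_box and the x axis of gift_stand, either way round below 0.2 rad or angle between the x axis of gift_box and the y axis of gift_stand, either way round below 0.2 rad)); the robot touches nothing.
It fails at once if the glass bowl is pushed more than 20 mm or tipped (distance of bowl from where it was at the start of the episode above 0.02 m or angle between bowl's own z axis and vertical above 0.3 rad).
It fails at once if the upright booklet is pushed more than 20 mm or tipped (distance of booklet from where it was at the start of the episode above 0.02 m or angle between booklet's own z axis and vertical above 0.3 rad).
It fails at once if one of the four goods tips over (angle between any of egg_cup, candle_tin, gift_box, deck's own z axis and vertical above 0.6 rad).
It fails at once if one of the four goods is dropped (falls freely at over 0.6 m/s, as from about 18 mm or more) ((linear speed of egg_cup above 0.6 m/s and contact force between the fingers and egg_cup below 0.05 N) or (linear speed of candle_tin above 0.6 m/s and contact force between the fingers and candle_tin below 0.05 N) or (linear speed of gift_box above 0.6 m/s and contact force between the fingers and gift_box below 0.05 N) or (linear speed of deck above 0.6 m/s and contact force between the fingers and deck below 0.05 N)).
It also fails if it takes over 128 s, if anything falls off the work surface, if the arm or the gripper's body presses on something with over 40 N, if the wrist force passes 120 N, or if a joint passes its speed limit or range.

## Working session

There is one attempt and no reset: what is moved stays moved. The work goes in short steps, Python scripts to look and compute and a tool call to move; the robot and the scene stay as the last step left them, time stands still between calls to the robot, and variables do not carry over. Pictures are saved under pics/ and viewed, at most 14 in all, crops included, and the job is handed in when it is done.

Besides the shell and the picture viewer there is one more tool, called after "Emit:" as name(argument=value, ...) on one line, values as JSON. apply_moves: Moves the arm, as the interface text tells. Shifts and turns lie within -1 to 1; 1 stands for 0.8 m of shift or 45 degrees of turn. Its arguments: {"type":"object","properties":{"series":{"type":"array"},"jaw":{"type":"number"},"squeeze":{"type":"number"}},"required":["series"]}

```bash
mkdir -p pics; ls; cat > h.py <<'E'
import numpy as np, cv2
from scipy.spatial.transform import Rotation as R
from plant import ctrl
def cam(name, st=None):
    c=ctrl.get_calibration(name)
    K=np.array([[c['fx'],0,c['cx']],[0,c['fy'],c['cy']],[0,0,1.]]); D=np.array(c['dist_coeffs'],float)
    if 'hand_eye' in c:
        st=st or ctrl.get_state(); T=np.eye(4); T[:3,:3]=R.from_quat(st['tcp_rot']).as_matrix(); T[:3,3]=st['eef_pos']
        T=T@np.array(c['hand_eye'])
    else:
        T=np.eye(4); T[:3,:3]=R.from_quat(c['orientation']).as_matrix(); T[:3,3]=c['xyz']
    return K,D,T
def pix2plane(C,uv,z):
    K,D,T=C
    p=cv2.undistortPoints(np.array(uv,float).reshape(-1,1,2),K,D).reshape(-1,2)
    d=np.c_[p[:,0],-p[:,1],-np.ones(len(p))]@T[:3,:3].T
    return T[:3,3]+d*((z-T[2,3])/d[:,2])[:,None]
def proj(C,P):
    K,D,T=C
    q=(np.atleast_2d(P)-T[:3,3])@T[:3,:3]; q=q*[1,-1,-1]
    return cv2.projectPoints(q,np.zeros(3),np.zeros(3),K,D)[0].reshape(-1,2)
def snap(name,f):
    st=ctrl.get_state(); im=ctrl.read_camera(name); cv2.imwrite('pics/'+f,im[:,:,::-1]); return im,cam(name,st)
E
cat > a.py <<'E'
from h import *
for n in ['scene','side','wrist']:
    im,C=snap(n,n+'0.png')
    print(n,C[2].round(3).tolist())
a=[cv2.imread(f'pics/{n}0.png') for n in ['scene','side']]
for t in ['egg_stand','tin_stand','gift_stand','deck_stand','egg_cup','candle_tin','gift_box','deck','bowl','booklet']:
  for n in ['scene','side']:
    C=cam(n)
    for d in ctrl.boxes_of(t,n)[:3]:
        uv=np.array(d['xy'])*[512,384]
        print(t,n,round(d['p'],2),uv.round(0),pix2plane(C,uv,.012)[0].round(3))
E
python3 a.py
```

```text
pics
scene [[-0.444, 0.467, -0.765, -0.638], [-0.896, -0.238, 0.375, 0.484], [-0.007, 0.852, 0.524, 0.834], [0.0, 0.0, 0.0, 1.0]]
side [[0.378, 0.486, -0.788, -0.351], [-0.925, 0.183, -0.332, -0.428], [-0.017, 0.855, 0.519, 0.638], [0.0, 0.0, 0.0, 1.0]]
wrist [[1.0, -0.001, 0.002, 0.676], [-0.0, 0.95, 0.313, 0.08], [-0.002, -0.313, 0.95, 0.373], [0.0, 0.0, 0.0, 1.0]]
egg_stand scene 0.67 [152. 248.] [0.407 0.272 0.012]
egg_stand scene 0.56 [140. 211.] [0.596 0.252 0.012]
egg_stand side 0.88 [176. 178.] [0.605 0.251 0.012]
tin_stand scene 0.67 [194. 217.] [0.49  0.121 0.012]
tin_stand scene 0.48 [318. 188.] [ 0.466 -0.284  0.012]
tin_stand side 0.76 [203. 206.] [0.494 0.096 0.012]
gift_stand side 0.65 [269. 233.] [ 0.442 -0.119  0.012]
deck_stand scene 0.92 [153. 245.] [0.42  0.266 0.012]
deck_stand side 0.61 [139. 210.] [0.415 0.249 0.012]
egg_cup scene 0.49 [325. 160.] [ 0.609 -0.404  0.012]
egg_cup side 0.67 [357. 214.] [ 0.604 -0.306  0.012]
egg_cup side 0.4 [363. 251.] [ 0.454 -0.35   0.012]
candle_tin scene 0.7 [325. 173.] [ 0.535 -0.357  0.012]
candle_tin side 0.83 [357. 231.] [ 0.528 -0.322  0.012]
gift_box scene 0.6 [327. 182.] [ 0.485 -0.331  0.012]
gift_box side 0.97 [352. 241.] [ 0.481 -0.32   0.012]
gift_box side 0.59 [395. 228.] [ 0.572 -0.408  0.012]
deck scene 0.5 [319. 188.] [ 0.462 -0.286  0.012]
deck side 0.64 [358. 252.] [ 0.444 -0.339  0.012]
bowl scene 0.7 [326. 175.] [ 0.522 -0.352  0.012]
bowl side 0.65 [269. 190.] [ 0.637 -0.045  0.012]
booklet scene 0.78 [271. 167.] [ 0.652 -0.216  0.012]
booklet scene 0.4 [153. 247.] [0.41  0.269 0.012]
booklet scene 0.3 [316. 188.] [ 0.469 -0.279  0.012]
booklet side 0.68 [313. 191.] [ 0.675 -0.167  0.012]
booklet side 0.64 [176. 174.] [0.625 0.264 0.012]
```

View pics/scene0.png

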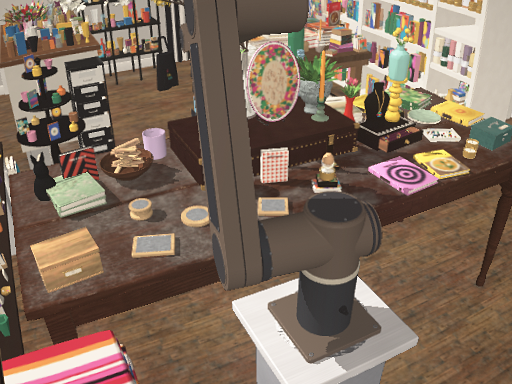

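View pics/side0.png

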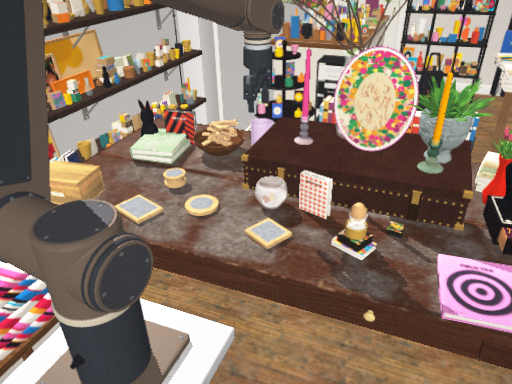

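View pics/wrist0.png

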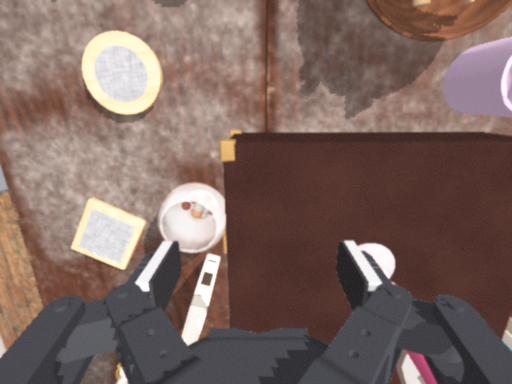

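The side view shows the left-to-right layout clearly: deck stand (139,210), egg stand (175,178), tin stand (202,206), gift stand (269,233), bowl (270,192), booklet (315,193), and the stack at (355,235) with the small look-alike box at (396,228). In the wrist view the tin stand is at (122,72) and the gift stand at (108,233).

```bash
cat >> h.py <<'E'
def felt(im,C,uv,z,rad=55,save=None):
    """fit grey felt near pixel uv; return centre, sizes, angle on plane z"""
    hsv=cv2.cvtColor(im,cv2.COLOR_RGB2HSV)
    m=((hsv[:,:,1]<70)&(hsv[:,:,2]>90)).astype(np.uint8)
    w=np.zeros_like(m); cv2.circle(w,(int(uv[0]),int(uv[1])),rad,1,-1); m&=w
    m=cv2.morphologyEx(m,cv2.MORPH_OPEN,np.ones((3,3),np.uint8))
    n,l,s,c=cv2.connectedComponentsWithStats(m)
    k=1+np.argmax(s[1:,4]); cs,_=cv2.findContours((l==k).astype(np.uint8),cv2.RETR_EXTERNAL,cv2.CHAIN_APPROX_NONE)
    cc=max(cs,key=len).reshape(-1,2).astype(float)
    P=pix2plane(C,cc,z)[:,:2]
    r=cv2.minAreaRect((P*1000).astype(np.float32)); M=cv2.moments((P*1e4).astype(np.float32))
    return np.array(r[0]).round(1),np.array(r[1]).round(1),round(r[2],1),np.round([M['m10']/M['m00']/10,M['m01']/M['m00']/10],1)
E
python3 - <<'E'
from h import *
s=ctrl.get_state(); print({k:np.round(v,3) for k,v in s.items()})
print({k:(np.round(v,4).tolist()) for k,v in ctrl.get_calibration('wrist').items()})
im=cv2.imread('pics/wrist0.png')[:,:,::-1]; C=cam('wrist')
print('tin',felt(im,C,(122,72),.012)); print('gift',felt(im,C,(108,233),.012))
im=cv2.imread('pics/side0.png')[:,:,::-1]; C=cam('side')
for n,uv,z in [('deck',(139,208),.012),('egg',(175,175),.035),('tin',(202,204),.012),('gift',(269,233),.012)]: print(n,felt(im,C,uv,z,25))
E
```

```text
{'time': np.float64(1.15), 'qpos': array([-0.15 ,  0.286,  1.577, -0.   ,  1.279, -0.15 ]), 'dq': array([-0.   , -0.   , -0.003,  0.001, -0.001, -0.   ]), 'joint_efforts': array([-1.0000e-03, -4.0597e+01, -2.9294e+01, -0.0000e+00,  1.0000e-03,
       -0.0000e+00]), 'eef_pos': array([0.675, 0.   , 0.224]), 'tcp_rot': array([ 0.707,  0.707, -0.   , -0.   ]), 'contact_force': array([-0.275,  0.14 ,  0.38 ]), 'wrist_torque': array([-0.038, -0.013,  0.012]), 'finger_force': np.float64(0.0), 'opening': np.float64(0.997)}
{'fx': 270.9179, 'fy': 270.9179, 'cx': 258.1311, 'cy': 188.9346, 'dist_coeffs': [0.0224, 0.0, 0.0, 0.0, 0.0], 'hand_eye': [[-0.0001, 0.9495, 0.3136, 0.0799], [1.0, 0.0001, -0.0001, 0.0012], [-0.0002, 0.3136, -0.9495, -0.1498], [0.0, 0.0, 0.0, 1.0]]}
tin (array([505.8, 113.1]), array([ 92.6, 101.7]), 37.7, array([505.1, 112.6]))
gift (array([458.3, -93.5]), array([143.7, 154.1]), 78.0, array([453.3, -91.3]))
deck (array([428.4, 264.1]), array([98.8, 68.8]), 70.5, array([427.7, 261.7]))
egg (array([537.9, 235.2]), array([147.6, 197. ]), 0.2, array([550.5, 225.9]))
tin (array([560.2, 152.1]), array([136. ,  77.4]), 4.6, array([573.3, 155. ]))
gift (array([ 448.7, -113.8]), array([70. , 64.8]), 62.4, array([ 448.7, -113.6]))
```

Emit:
apply_moves(series=[[-0.06,0.04,0.03,0,0,0],[-0.12,0.08,0.06,0,0,0],[-0.18,0.12,0.09,0,0,0],[-0.23,0.16,0.1,0,0,0],[-0.23,0.16,0.1,0,0,0],[-0.23,0.16,0.1,0,0,0],[-0.23,0.16,0.1,0,0,0]])

```text
time: 2.02
eef_pos: [0.4915, 0.1274, 0.3036]
tcp_rot: [0.707, 0.707, -0.0, -0.0]
contact_force: [0.8, -0.4, 0.7]
opening: 1.002
finger_force: 0.0
```

```bash
sed -i 's/<70)&(hsv\[:,:,2\]>90)/<60)\&(hsv[:,:,2]>110)/' h.py; python3 - <<'E'
from h import *
print(ctrl.get_state()['eef_pos'])
im,C=snap('wrist','w1.png')
for n,p,z in [('deck',(.425,.26,.012),.012),('egg',(.57,.24,.035),.035),('tin',(.505,.113,.012),.012)]:
    uv=proj(C,p)[0]; print(n,uv.round(),felt(im,C,uv,z,45))
E
```

```text
[0.49154354 0.12735978 0.30360058]
deck [212.  61.] (array([429.6, 263.7]), array([95. , 68.6]), 70.4, array([429.6, 263.6]))
egg [313.  75.] (array([600.1, 251.7]), array([48.4, 49.6]), 89.7, array([599.9, 251.4]))
tin [266. 159.] (array([507.3, 108.6]), array([62.6, 63.3]), 89.9, array([507.5, 108.3]))
```

View pics/w1.png

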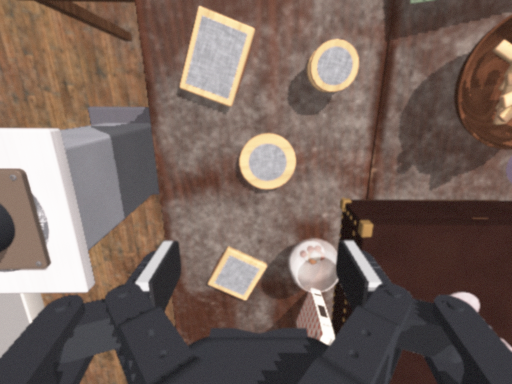

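Wrist view shows the deck stand (217,57), egg stand (333,66), tin stand (268,161) and gift stand (238,273). The felt size of the deck stand fits (95×68.6 mm). Next I look at the stack.

Emit:
apply_moves(series=[[0,-0.07,0,0,0,0],[0,-0.14,0,0,0,0],[0,-0.21,0,0,0,0],[0,-0.28,0,0,0,0],[0,-0.35,0,0,0,0],[0,-0.42,0,0,0,0],[0,-0.49,0,0,0,0],[0,-0.56,0,0,0,0],[0,-0.62,0,0,0,0],[0,-0.64,0,0,0,0],[0,-0.64,0,0,0,0],[0,-0.64,0,0,0,0]])

```text
time: 3.58
eef_pos: [0.4912, -0.3829, 0.3041]
tcp_rot: [0.707, 0.707, 0.0, -0.0]
contact_force: [1.4, 0.2, 0.4]
opening: 0.999
finger_force: 0.0
```

```bash
python3 - <<'E'
from h import *
print(ctrl.get_state()['eef_pos'],ctrl.get_state()['qpos'].round(2) if hasattr(ctrl.get_state()['qpos'],'round') else 0)
im,C=snap('wrist','w2.png')
uv=proj(C,(.449,-.113,.012))[0]; print('gift',uv.round(),felt(im,C,uv,.012,45))
z={'egg_cup':.04,'candle_tin':.064,'gift_box':.036,'deck':.014,'booklet':.112,'bowl':.07}
for t in z:
  for d in ctrl.boxes_of(t,'wrist')[:3]:
    uv=np.array(d['xy'])*[512,384]; print(t,round(d['p'],2),uv.round(),pix2plane(C,uv,z[t])[0].round(3))
cv2.imwrite('pics/w2c.png',cv2.resize(im[60:384,:][:,:,::-1],(800,506),interpolation=cv2.INTER_CUBIC))
E
```

```text
[ 0.49118003 -0.38291131  0.30405256] [-0.83  0.12  1.62  0.    1.4  -0.83]Traceback (most recent call last):
  File "<stdin>", line 4, in <module>
  File "h.py", line 31, in felt
    k=1+np.argmax(s[1:,4]); cs,_=cv2.findContours((l==k).astype(np.uint8),cv2.RETR_EXTERNAL,cv2.CHAIN_APPROX_NONE)
        ~~~~~~~~~^^^^^^^^^
    return _wrapfunc(a, 'argmax', axis=axis, out=out, **kwds)
    return bound(*args, **kwds)
ValueError: attempt to get argmax of an empty sequence
```

View pics/w2.png

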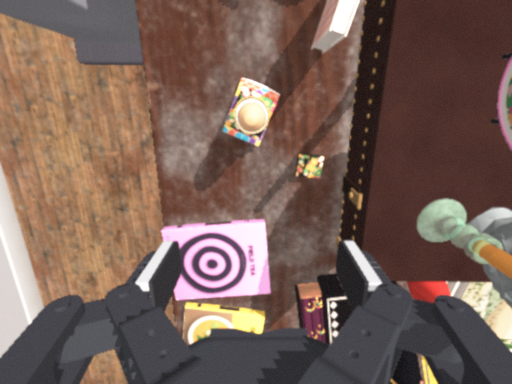

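The stack is at about (252,112) with the egg at (253,117), the booklet at (337,22), and the small look-alike at (310,166).

```bash
python3 - <<'E'
from h import *
st=ctrl.get_state(); C=cam('wrist',st)
z={'egg_cup':.105,'candle_tin':.064,'gift_box':.036,'deck':.014}
im=ctrl.read_camera('wrist')
big=cv2.resize(im[60:190,180:340][:,:,::-1],(800,650)[:2],interpolation=cv2.INTER_CUBIC); cv2.imwrite('pics/w2d.png',big[:600])
for t in z:
  for d in ctrl.silhouettes(t,'wrist')[:2]:
    uv=np.array(d['xy'])*[512,384]; m=d['pixels']; ys,xs=np.nonzero(m)
    cs,_=cv2.findContours(m.astype(np.uint8),cv2.RETR_EXTERNAL,cv2.CHAIN_APPROX_NONE)
    P=pix2plane(C,max(cs,key=len).reshape(-1,2),z[t])[:,:2]*1000
    r=cv2.minAreaRect(P.astype(np.float32))
    print(t,round(d['p'],2),uv.round(),m.sum(),np.round(r[0],1),np.round(r[1],1),round(r[2],1),[xs.min(),xs.max(),ys.min(),ys.max()])
st1=dict(st); st1['eef_pos']=[.49154354,.12735978,.30360058]
im1=cv2.imread('pics/w1.png')[:,:,::-1]; C1=cam('wrist',st1); 
print('gift',felt(im1,C1,(238,273),.012,35))
ref=pix2plane(C1,[(317,264)],.06)[0]; print('bowl',ref)
E
```

```text
egg_cup 0.58 [249. 114.] 831 [ 484.2 -322.8] [38.8 38.4] 0.1 [np.int64(236), np.int64(267), np.int64(100), np.int64(132)]
candle_tin 0.44 [252. 102.] 126 [ 484.9 -310. ] [23.  47.6] 85.1 [np.int64(235), np.int64(269), np.int64(96), np.int64(115)]
gift_box 0.97 [306. 163.] 573 [ 573.4 -400.8] [37.6 40.3] 85.2 [np.int64(296), np.int64(323), np.int64(153), np.int64(176)]
gift_box 0.95 [246.  95.] 500 [ 491.5 -302.5] [22.8 55.1] 68.9 [np.int64(226), np.int64(275), np.int64(85), np.int64(138)]
deck 0.79 [256.  92.] 548 [ 495.4 -288.3] [14.8 62.1] 67.6 [np.int64(224), np.int64(279), np.int64(79), np.int64(144)]
gift (array([ 451.7, -112.4]), array([70.5, 64.4]), 62.5, array([ 451.7, -112.6]))
bowl [ 0.59181742 -0.05508375  0.06      ]
```

View pics/w2d.png

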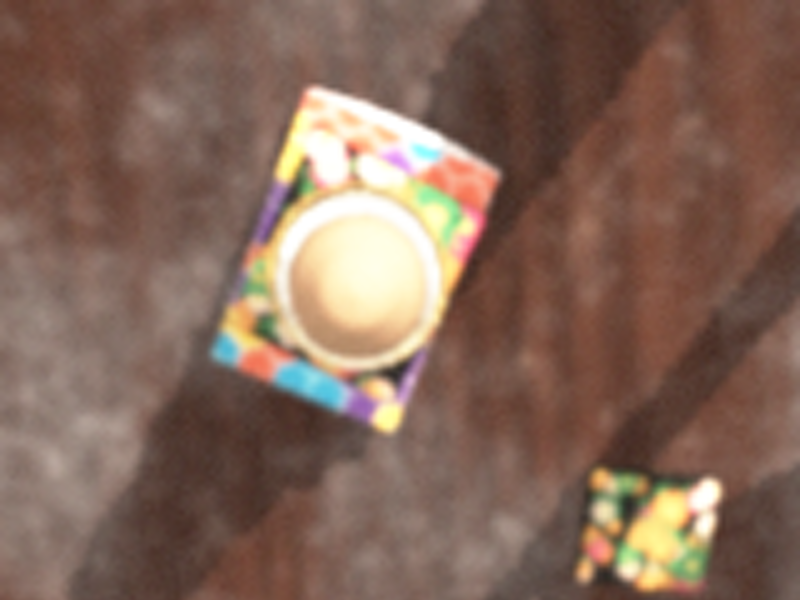

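```bash
python3 - <<'E'
from h import *
C=cam('wrist')
f=lambda L,z: (pix2plane(C,np.array(L)/5.+[180,60],z)[:,:2]*1000)
d=f([(308,88),(500,175),(392,432),(213,357)],.014)
print(d.round(), d.mean(0).round(1),[np.linalg.norm(d[i]-d[i-1]).round() for i in range(4)], [np.degrees(np.arctan2(*(d[a]-d[b])[::-1])).round(1) for a,b in ((0,3),(1,2),(0,1))])
e=f([(359,281)],.092); print('cup rim',e, 'tin',f([(358,280)],.064), 'egg',f([(358,280)],.1))
print('gift',f([(487,215),(350,400)],.036))
print(C[2].round(3))
E
```

```text
[[ 468. -273.]
 [ 526. -297.]
 [ 493. -376.]
 [ 436. -352.]] [ 480.6 -324.5] [np.float64(86.0), np.float64(63.0), np.float64(85.0), np.float64(62.0)] [np.float64(68.1), np.float64(67.3), np.float64(157.2)]
cup rim [[ 484.31832283 -324.04069725]] tin [[ 483.42514843 -325.38286933]] egg [[ 484.24347151 -323.33737092]]
gift [[ 520.81228961 -308.53507719]
 [ 480.09808542 -362.48500936]]
[[ 1.    -0.001 -0.001  0.492]
 [ 0.001  0.949  0.314 -0.303]
 [ 0.    -0.314  0.949  0.454]
 [ 0.     0.     0.     1.   ]]
```

Emit:
apply_moves(series=[[-0.009,0.04,-0.06,0,0,-0.2],[-0.009,0.075,-0.12,0,0,-0.4],[-0.009,0.075,-0.17,0,0,-0.5],[-0.009,0.075,-0.19,0,0,-0.5],[-0.009,0.075,-0.22,0,0,-0.5],[-0.009,0.075,-0.25,0,0,-0.5],[-0.009,0.075,-0.273,0,0,-0.5],[-0.009,0.075,-0.273,0,0,-0.5],[-0.009,0.075,-0.273,0,0,-0.5]])

```text
time: 5.0
eef_pos: [0.4845, -0.3247, 0.0871]
tcp_rot: [0.831, 0.556, 0.0, 0.001]
contact_force: [0.4, -0.0, -0.3]
opening: 0.999
finger_force: 0.0
```

```bash
python3 - <<'E'
from h import *
st=ctrl.get_state();print(st['eef_pos'],ctrl.nose_length)
im,C=snap('wrist','w3.png')
print(proj(C,[(.4843,-.3235,.092),(.4843,-.3235,.122)]))
E
```

```text
[ 0.4845086  -0.3246792   0.08705794] 0.019
[[254.76034661 238.93791929]
 [254.15675718 268.74923689]]
```

View pics/w3.png

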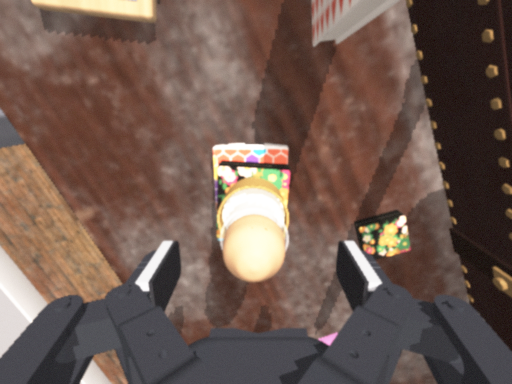

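The view confirms it: the egg at (253,248) sits midway between the fingers (165 and 355), with the stack square to the jaws. Closing.

Emit:
apply_moves(series=[[0,0,0,0,0,0],[0,0,0,0,0,0],[0,0,0,0,0,0],[0,0,0,0,0,0],[0,0,0,0,0,0],[0,0,0,0,0,0]], jaw=0.3, squeeze=25)

```text
time: 5.8
eef_pos: [0.484, -0.3242, 0.0864]
tcp_rot: [0.831, 0.556, 0.0, 0.0]
contact_force: [-0.4, 0.2, 3.8]
opening: 0.399
finger_force: 25.0
```

Emit:
apply_moves(series=[[0,0,0,0,0,0],[0,0,0,0,0,0],[0,0,0,0,0,0],[0,0,0,0,0,0],[0,0,-0.005,0,0,0],[0,0,-0.008,0,0,0],[0,0,-0.008,0,0,0]], jaw=0.7)

```text
time: 6.68
eef_pos: [0.4836, -0.3237, 0.0789]
tcp_rot: [0.831, 0.556, -0.0, -0.0]
contact_force: [-0.6, 0.3, -0.4]
opening: 0.701
finger_force: 0.0
```

Emit:
apply_moves(series=[[0,0,0,0,0,0],[0,0,0,0,0,0],[0,0,0,0,0,0],[0,0,0,0,0,0],[0,0,0,0,0,0]], jaw=0.3)

```text
time: 7.3
eef_pos: [0.4839, -0.3241, 0.0797]
tcp_rot: [0.831, 0.556, 0.0, 0.0]
contact_force: [-1.5, 0.4, 1.4]
opening: 0.457
finger_force: 25.4
```

```bash
python3 - <<'E'
from h import *
im,C=snap('side','s1.png'); b=cv2.resize(im[170:270,300:420][:,:,::-1],(720,600),interpolation=cv2.INTER_CUBIC); cv2.imwrite('pics/s1c.png',b)
E
```

```text
(no output)
```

View pics/s1c.png

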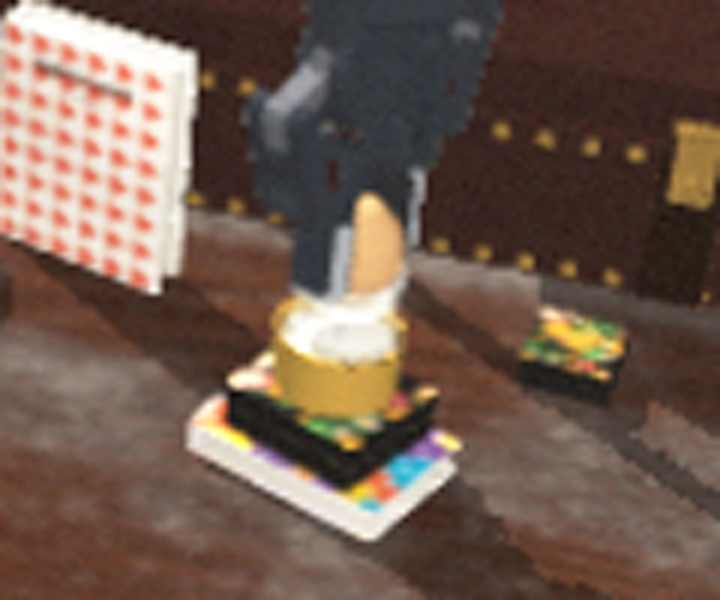

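Emit:
apply_moves(series=[[0,0,0.01,0,0,0],[0,0,0.03,0,0,0],[0,0,0.07,0,0,0],[0,0,0.12,0,0,0],[0,0,0.17,0,0,0],[0.01,0.03,0.2,0,0,0],[0.02,0.09,0.2,0,0,0],[0.03,0.16,0.2,0,0,0],[0.045,0.23,0.2,0,0,0],[0.06,0.3,0.2,0,0,0],[0.075,0.37,0.2,0,0,0],[0.09,0.44,0.2,0,0,0],[0.105,0.51,0.2,0,0,0],[0.12,0.58,0.2,0,0,0],[0.13,0.64,0.18,0,0,0],[0.14,0.69,0.15,0,0,0],[0.145,0.72,0.12,0,0,0],[0.145,0.72,0.1,0,0,0],[0.145,0.72,0.1,0,0,0],[0.145,0.72,0.1,0,0,0]])

```text
time: 9.85
eef_pos: [0.6005, 0.2511, 0.1609]
tcp_rot: [0.832, 0.555, 0.001, 0.0]
contact_force: [-0.4, 0.5, -1.2]
opening: 0.452
finger_force: 25.5
```

```bash
python3 - <<'E'
from h import *
s=ctrl.get_state(); print(s['eef_pos'],s['finger_force'],s['opening'])
im,C=snap('wrist','w4.png')
uv=proj(C,[(.600,.2515,.035)])[0]; print(uv, felt(im,C,uv,.035,60))
E
```

```text
[0.60049548 0.25113264 0.16085336] 25.453820787370205 0.45150978116030105
[256.06639098 179.36287864] (array([607.5, 241.9]), array([108.6, 104.6]), 69.7, array([611.3, 233.7]))
```

View pics/w4.png

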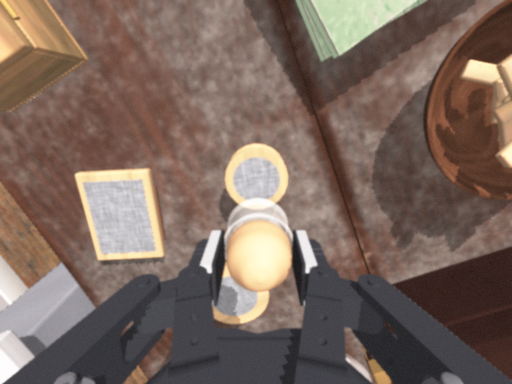

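Held upright. The stand's centre appears at (257,178), which matches the predicted (256,179). Lowering.

Emit:
apply_moves(series=[[0,0,-0.04,0,0,0],[0,0,-0.08,0,0,0],[0,0,-0.11,0,0,0],[0,0,-0.125,0,0,0],[0,0,-0.132,0,0,0],[0,0,-0.136,0,0,0],[0,0,-0.136,0,0,0]])

```text
time: 10.78
eef_pos: [0.6006, 0.2522, 0.0518]
tcp_rot: [0.831, 0.556, 0.001, 0.0]
contact_force: [0.5, 0.7, -1.1]
opening: 0.458
finger_force: 25.5
```

Emit:
apply_moves(series=[[0,0,-0.001,0,0,0],[0,0,-0.002,0,0,0],[0,0,-0.002,0,0,0]])

```text
time: 11.15
eef_pos: [0.6007, 0.2525, 0.0515]
tcp_rot: [0.831, 0.556, 0.001, 0.0]
contact_force: [-3.0, -0.1, 6.4]
opening: 0.452
finger_force: 26.3
```

Contact (6 N upward). I'll release slowly and rise.

Emit:
apply_moves(series=[[0,0,0,0,0,0],[0,0,0,0,0,0],[0,0,0,0,0,0],[0,0,0,0,0,0],[0,0,0.02,0,0,0],[0,0,0.07,0,0,0],[0,0,0.13,0,0,0],[0,0,0.2,0,0,0],[0,0,0.27,0,0,0],[0,0,0.27,0,0,0],[0,0,0.27,0,0,0]], jaw=0.75)

```text
time: 12.52
eef_pos: [0.5997, 0.252, 0.2658]
tcp_rot: [0.831, 0.556, 0.0, 0.0]
contact_force: [-0.0, 0.6, 0.8]
opening: 0.749
finger_force: 0.0
```

```bash
python3 - <<'E'
from h import *
s=ctrl.get_state(); print(s['eef_pos'])
im,C=snap('wrist','w5.png'); im2,C2=snap('side','s5.png')
b=[cv2.resize(i[:,:,::-1],(400,300)) for i in (im,im2)]
p=proj(C,[(.6,.2515,.035),(.6,.2515,.093)])[1].astype(int)
a=cv2.resize(np.ascontiguousarray(im[110:300,150:350,::-1]),(400,380),interpolation=cv2.INTER_CUBIC)
q=proj(C2,[(.6,.2515,.06)])[0].astype(int)
c=cv2.resize(np.ascontiguousarray(im2[q[1]-47:q[1]+48,q[0]-50:q[0]+50,::-1]),(400,380),interpolation=cv2.INTER_CUBIC)
cv2.imwrite('pics/w5c.png',np.hstack([a,c]))
E
```

```text
[0.59966682 0.25201653 0.26583455]
```

View pics/w5c.png

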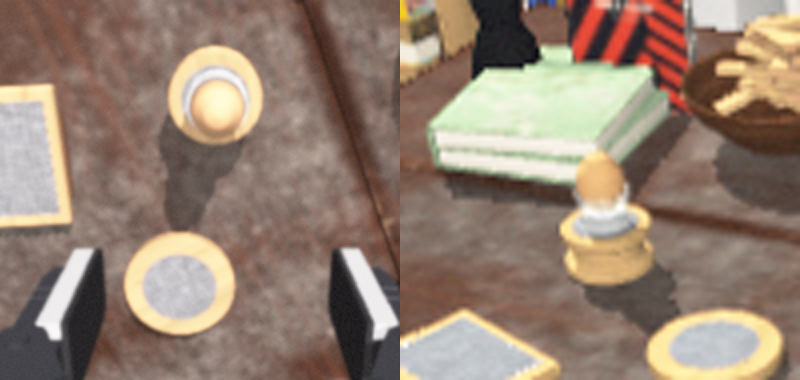

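Both views show the egg cup standing upright in the middle of its pedestal. Next is the tin; I stop above it for a measurement.

Emit:
apply_moves(series=[[-0.015,-0.07,0,0,0,0],[-0.03,-0.14,0,0,0,0],[-0.045,-0.21,0,0,0,0],[-0.06,-0.28,0,0,0,0],[-0.075,-0.35,0,0,0,0],[-0.09,-0.42,0,0,0,0],[-0.105,-0.49,0,0,0,0],[-0.12,-0.56,0,0,0,0],[-0.135,-0.63,-0.03,0,0,0],[-0.145,-0.69,-0.07,0,0,0],[-0.145,-0.722,-0.11,0,0,0],[-0.145,-0.722,-0.13,0,0,0],[-0.145,-0.722,-0.13,0,0,0],[-0.145,-0.722,-0.13,0,0,0]], jaw=1.0)

```text
time: 14.38
eef_pos: [0.4845, -0.3248, 0.1621]
tcp_rot: [0.831, 0.556, 0.0, 0.001]
contact_force: [0.2, 0.2, 0.4]
opening: 0.999
finger_force: 0.0
```

```bash
python3 - <<'E'
from h import *
s=ctrl.get_state(); print(s['eef_pos'])
im,C=snap('wrist','w6.png')
print(proj(C,[(.4834,-.3254,.064)]))
for t,z in [('candle_tin',.064),('gift_box',.036),('deck',.014)]:
  for d in ctrl.silhouettes(t,'wrist')[:2]:
    m=d['pixels']; cs,_=cv2.findContours(m.astype(np.uint8),cv2.RETR_EXTERNAL,cv2.CHAIN_APPROX_NONE)
    P=pix2plane(C,max(cs,key=len).reshape(-1,2),z)[:,:2]*1000; r=cv2.minAreaRect(P.astype(np.float32))
    print(t,round(d['p'],2),(np.array(d['xy'])*[512,384]).round(),m.sum(),np.round(r[0],1),np.round(r[1],1),round(r[2],1))
cv2.imwrite('pics/w6c.png',cv2.resize(im[110:260,170:350][:,:,::-1],(720,600),interpolation=cv2.INTER_CUBIC))
E
```

```text
[ 0.48451581 -0.32483761  0.16205014]
[[255.71546728 188.39294687]]
candle_tin 0.9 [253. 189.] 2235 [ 483.6 -321.4] [52.1 51.1] 27.5
gift_box 0.86 [355. 203.] 1325 [ 572.2 -393.3] [42.8 40.7] 84.8
gift_box 0.66 [251. 154.] 1065 [ 482.5 -321. ] [64.9 55.6] 63.8
deck 0.96 [249. 140.] 899 [ 483.9 -290.7] [76.1 41.7] 9.6
```

View pics/w6c.png

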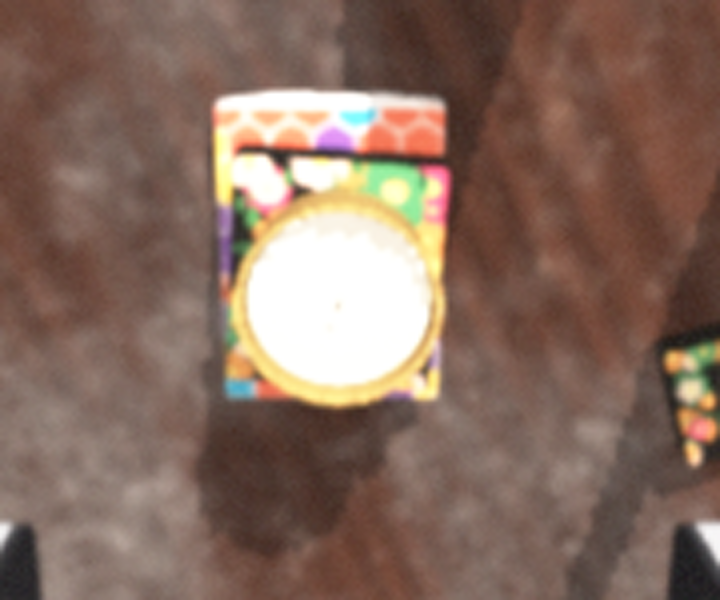

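Tin centre is at crop (338,302), which agrees with the network to about 1 mm. It is roughly (0.4836, −0.3225).

Emit:
apply_moves(series=[[-0.001,0.003,-0.04,0,0,0],[-0.001,0.003,-0.08,0,0,0],[-0.001,0.003,-0.115,0,0,0],[-0.001,0.003,-0.131,0,0,0],[-0.001,0.003,-0.131,0,0,0],[-0.001,0.003,-0.131,0,0,0]])

```text
time: 15.32
eef_pos: [0.4839, -0.3239, 0.0578]
tcp_rot: [0.831, 0.556, 0.0, 0.001]
contact_force: [-0.1, 0.9, 0.3]
opening: 1.002
finger_force: 0.0
```

Emit:
apply_moves(series=[[0,0,0,0,0,0],[0,0,0,0,0,0],[0,0,0,0,0,0],[0,0,0,0,0,0],[0,0,0,0,0,0],[0,0,0,0,0,0]], jaw=0.4)

```text
time: 16.08
eef_pos: [0.4829, -0.3232, 0.0562]
tcp_rot: [0.831, 0.556, -0.0, -0.0]
contact_force: [0.2, -0.5, -0.2]
opening: 0.399
finger_force: 0.0
```

The jaws reached 0.4 with no force, so something is off. I take a look.

```bash
python3 - <<'E'
from h import *
s=ctrl.get_state(); print(s['eef_pos'],s['opening'],s['finger_force'])
im,C=snap('wrist','w7.png'); im2,C2=snap('side','s7.png')
a=cv2.resize(im[80:384,100:420,::-1],(400,380)); q=proj(C2,[(.48,-.32,.05)])[0].astype(int)
c=cv2.resize(im2[q[1]-47:q[1]+48,q[0]-50:q[0]+50,::-1],(400,380),interpolation=cv2.INTER_CUBIC)
cv2.imwrite('pics/w7c.png',np.hstack([a,c]))
E
```

```text
[ 0.48294221 -0.32316044  0.05616607] 0.39866931225733826 0.0
```

View pics/w7c.png

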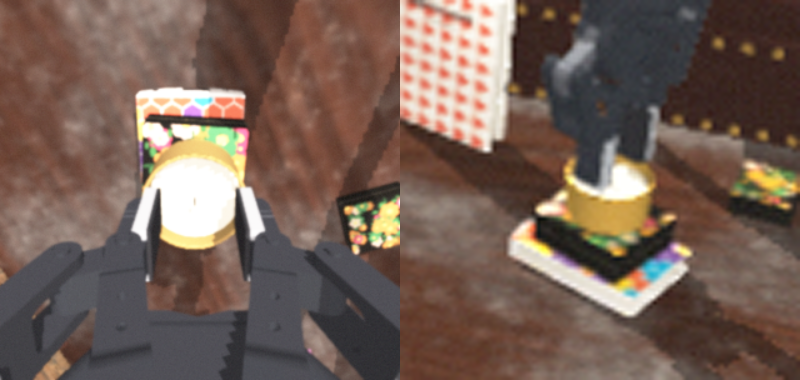

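```bash
python3 - <<'E'
from h import *
s=ctrl.get_state(); W=cam('wrist',s); S=cam('side'); Rm=R.from_quat(s['tcp_rot']).as_matrix(); p=np.array(s['eef_pos'])
q=proj(S,[(.48,-.32,.05)])[0].astype(int); print('obs side tips',q+[0,.5],q+[10.75,-7.5],'obs wrist (224-228,231),(292-300,231)')
for h in (.017,.021):
  for d in (.019,.01,0,-.01,-.02):
    P=[p+Rm@np.array([x,y,d]) for x,y in ((.011,-h),(.011,h))]
    print(h,d,proj(W,P).round().tolist(),proj(S,P).round(1).tolist())
E
```

```text
obs side tips [354.  228.5] [364.75 220.5 ] obs wrist (224-228,231),(292-300,231)
0.017 0.019 [[231.0, 208.0], [281.0, 208.0]] [[347.1, 233.9], [355.2, 227.8]]
0.017 0.01 [[229.0, 214.0], [283.0, 214.0]] [[347.4, 230.8], [355.6, 224.7]]
0.017 0 [[228.0, 220.0], [284.0, 220.0]] [[347.8, 227.3], [356.0, 221.3]]
0.017 -0.01 [[226.0, 228.0], [286.0, 228.0]] [[348.2, 223.8], [356.4, 217.8]]
0.017 -0.02 [[224.0, 236.0], [287.0, 236.0]] [[348.6, 220.3], [356.9, 214.3]]
0.021 0.019 [[225.0, 208.0], [287.0, 208.0]] [[346.1, 234.6], [356.2, 227.1]]
0.021 0.01 [[223.0, 214.0], [289.0, 214.0]] [[346.4, 231.5], [356.5, 224.0]]
0.021 0 [[221.0, 220.0], [291.0, 220.0]] [[346.8, 228.0], [357.0, 220.6]]
0.021 -0.01 [[219.0, 228.0], [293.0, 228.0]] [[347.2, 224.5], [357.4, 217.1]]
0.021 -0.02 [[216.0, 236.0], [295.0, 236.0]] [[347.6, 221.0], [357.8, 213.7]]
```

The fingertips sit higher than the nominal geometry says: near or above the tin's rim at TCP 0.056. Fully open (85 mm) they clear the whole stack, so I reopen, go 14 mm lower and close again.

Emit:
apply_moves(series=[[0,0,0,0,0,0],[0,0,0,0,0,0],[0,0,0,0,0,0],[0,0,0,0,0,0],[0,0,0,0,0,0],[0,0,0,0,0,0],[0,0,-0.01,0,0,0],[0,0,-0.018,0,0,0],[0,0,-0.018,0,0,0],[0,0,-0.018,0,0,0]], jaw=1.0)

```text
time: 17.42
eef_pos: [0.483, -0.3232, 0.0417]
tcp_rot: [0.831, 0.556, -0.0, -0.0]
contact_force: [-0.5, 0.3, -0.0]
opening: 1.001
finger_force: 0.0
```

Emit:
apply_moves(series=[[0,0,0,0,0,0],[0,0,0,0,0,0],[0,0,0,0,0,0],[0,0,0,0,0,0],[0,0,0,0,0,0],[0,0,0,0,0,0]], jaw=0.45)

```text
time: 18.18
eef_pos: [0.4833, -0.3235, 0.0424]
tcp_rot: [0.831, 0.556, 0.0, 0.001]
contact_force: [-1.5, -0.1, 4.7]
opening: 0.564
finger_force: 26.2
```

Emit:
apply_moves(series=[[0,0,0.008,0,0,0],[0,0,0.03,0,0,0],[0,0,0.07,0,0,0],[0,0,0.12,0,0,0],[0,0,0.17,0,0,0],[0.004,0.06,0.19,0,0,0],[0.008,0.13,0.19,0,0,0],[0.012,0.2,0.19,0,0,0],[0.016,0.27,0.19,0,0,0],[0.02,0.34,0.19,0,0,0],[0.024,0.41,0.19,0,0,0],[0.028,0.48,0.16,0,0,0],[0.03,0.52,0.12,0,0,0],[0.03,0.539,0.08,0,0,0],[0.03,0.539,0.05,0,0,0],[0.03,0.539,0.05,0,0,0],[0.03,0.539,0.05,0,0,0]])

```text
time: 20.3
eef_pos: [0.5079, 0.1079, 0.0833]
tcp_rot: [0.832, 0.555, 0.001, 0.001]
contact_force: [-0.9, -0.4, -0.7]
opening: 0.565
finger_force: 26.2
```

```bash
python3 - <<'E'
from h import *
s=ctrl.get_state(); print(s['eef_pos'],s['opening'],s['finger_force'])
im,C=snap('wrist','w8.png'); im2,C2=snap('side','s8.png')
print(proj(C,[(.5075,.1085,.012)]))
a=cv2.resize(im[:,:,::-1],(440,330)); q=proj(C2,[(.5075,.1085,.05)])[0].astype(int)
c=cv2.resize(im2[q[1]-41:q[1]+41,q[0]-42:q[0]+43,::-1],(340,330),interpolation=cv2.INTER_CUBIC)
cv2.imwrite('pics/w8c.png',np.hstack([a,c]))
E
```

```text
[0.50787882 0.10791277 0.08329464] 0.5649658604306308 26.178774872096255
[[255.71478481 196.63919511]]
```

View pics/w8c.png

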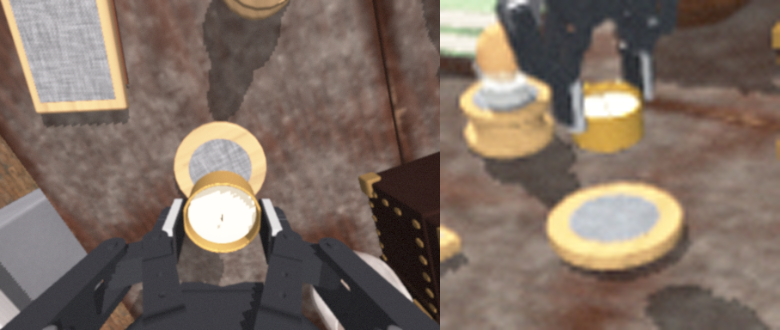

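The tin is held level, its stand is centred at about (256,197), and the egg is still fine. Lowering.

Emit:
apply_moves(series=[[0,0,-0.03,0,0,0],[0,0,-0.055,0,0,0],[0,0,-0.07,0,0,0],[0,0,-0.077,0,0,0],[0,0,-0.08,0,0,0],[0,0,-0.08,0,0,0],[0,0,-0.08,0,0,0]])

```text
time: 21.28
eef_pos: [0.5074, 0.1081, 0.0184]
tcp_rot: [0.831, 0.556, 0.0, 0.0]
contact_force: [-0.4, 0.1, -0.8]
opening: 0.564
finger_force: 26.2
```

Emit:
apply_moves(series=[[0,0,-0.001,0,0,0],[0,0,-0.002,0,0,0],[0,0,-0.002,0,0,0]])

```text
time: 21.65
eef_pos: [0.5075, 0.1081, 0.0181]
tcp_rot: [0.831, 0.556, -0.0, -0.0]
contact_force: [-4.2, 0.7, 11.2]
opening: 0.564
finger_force: 27.0
```

Emit:
apply_moves(series=[[0,0,0,0,0,0],[0,0,0,0,0,0],[0,0,0,0,0,0],[0,0,0,0,0,0],[0,0,0.02,0,0,0],[0,0,0.07,0,0,0],[0,0,0.13,0,0,0],[0,0,0.2,0,0,0],[0,-0.06,0.22,0,0,0],[-0.004,-0.13,0.22,0,0,0],[-0.008,-0.2,0.22,0,0,0],[-0.012,-0.27,0.22,0,0,0],[-0.016,-0.34,0.22,0,0,0],[-0.02,-0.41,0.22,0,0,0],[-0.028,-0.48,0.2,0,0,0],[-0.032,-0.54,0.18,0,0,0],[-0.032,-0.54,0.177,0,0,0],[-0.032,-0.54,0.177,0,0,0],[-0.032,-0.54,0.177,0,0,0]], jaw=1.0)

```text
time: 24.02
eef_pos: [0.4819, -0.3229, 0.1588]
tcp_rot: [0.831, 0.556, 0.0, 0.001]
contact_force: [0.4, -1.2, 0.1]
opening: 0.999
finger_force: 0.0
```

```bash
python3 - <<'E'
from h import *
s=ctrl.get_state(); print(s['eef_pos'])
im,C=snap('wrist','w9.png'); im2,C2=snap('side','s9.png')
for t,z in [('gift_box',.036),('deck',.014)]:
  for d in ctrl.silhouettes(t,'wrist')[:2]:
    m=d['pixels']; cs,_=cv2.findContours(m.astype(np.uint8),cv2.RETR_EXTERNAL,cv2.CHAIN_APPROX_NONE)
    P=pix2plane(C,max(cs,key=len).reshape(-1,2),z)[:,:2]*1000; r=cv2.minAreaRect(P.astype(np.float32))
    print(t,round(d['p'],2),(np.array(d['xy'])*[512,384]).round(),m.sum(),np.round(r[0],1),np.round(r[1],1),round(r[2],1))
a=cv2.resize(im[110:260,170:350][:,:,::-1],(480,400),interpolation=cv2.INTER_CUBIC)
q=proj(C2,[(.5075,.1085,.05)])[0].astype(int)
c=cv2.resize(im2[q[1]-50:q[1]+50,q[0]-40:q[0]+40,::-1],(320,400),interpolation=cv2.INTER_CUBIC)
cv2.imwrite('pics/w9c.png',np.hstack([a,c]))
E
```

```text
[ 0.48192556 -0.32294086  0.15880715]
gift_box 0.72 [357. 210.] 1314 [ 571.5 -393.3] [41.6 40.7] 85.0
gift_box 0.66 [257. 176.] 3166 [ 482.5 -321. ] [64.9 55.8] 63.9
deck 0.94 [251. 140.] 879 [ 485.8 -289.6] [74.8 39.7] 6.7
```

View pics/w9c.png

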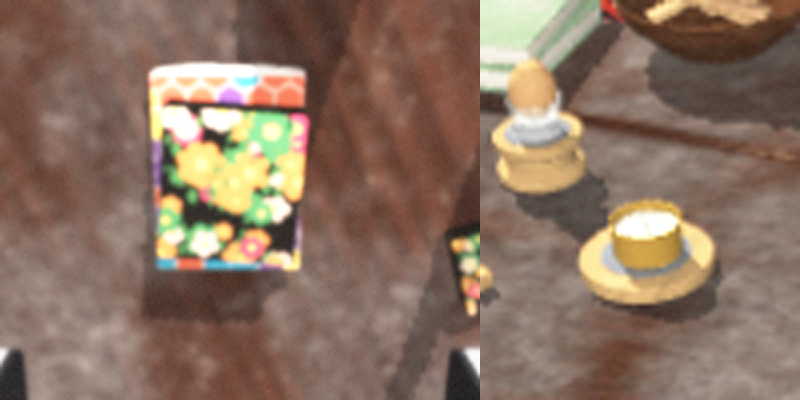

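The gift box is at (0.4825, −0.321), 65×56 mm, with its long axis at 63.9°. The tin sits centred and upright. Grasping the gift box.

Emit:
apply_moves(series=[[0.001,0.0025,-0.05,0,0,-0.08],[0.001,0.0025,-0.1,0,0,-0.08],[0.001,0.0025,-0.14,0,0,-0.08],[0.001,0.0025,-0.165,0,0,-0.08],[0.001,0.0025,-0.18,0,0,-0.08],[0.001,0.0025,-0.18,0,0,-0.08],[0.001,0.0025,-0.18,0,0,-0.08]])

```text
time: 25.1
eef_pos: [0.4831, -0.3228, 0.0152]
tcp_rot: [0.849, 0.529, 0.0, 0.001]
contact_force: [0.1, 0.3, -0.4]
opening: 1.001
finger_force: 0.0
```

Emit:
apply_moves(series=[[0,0,0,0,0,0],[0,0,0,0,0,0],[0,0,0,0,0,0],[0,0,0,0,0,0],[0,0,0,0,0,0],[0,0,0,0,0,0]], jaw=0.55)

```text
time: 25.85
eef_pos: [0.4828, -0.3225, 0.0149]
tcp_rot: [0.849, 0.529, 0.0, 0.001]
contact_force: [-0.2, 0.6, 5.4]
opening: 0.649
finger_force: 28.0
```

Emit:
apply_moves(series=[[0,0,0.008,0,0,0],[0,0,0.025,0,0,0],[0,0,0.06,0,0,0],[0,0,0.11,0,0,0],[0,0,0.14,0,0,0],[-0.01,0.06,0.14,0,0,-0.03],[-0.02,0.12,0.14,0,0,-0.03],[-0.03,0.18,0.14,0,0,-0.03],[-0.039,0.24,0.12,0,0,-0.03],[-0.039,0.26,0.08,0,0,-0.03],[-0.039,0.26,0.05,0,0,-0.03],[-0.039,0.26,0.05,0,0,-0.03],[-0.039,0.26,0.05,0,0,-0.03]])

```text
time: 27.48
eef_pos: [0.4518, -0.1145, 0.055]
tcp_rot: [0.855, 0.519, 0.0, 0.001]
contact_force: [0.2, -0.1, 0.5]
opening: 0.646
finger_force: 27.3
```

```bash
python3 - <<'E'
from h import *
s=ctrl.get_state(); print(s['eef_pos'],s['opening'],s['finger_force'],np.degrees(2*np.arctan2(s['tcp_rot'][1],s['tcp_rot'][0])))
im,C=snap('wrist','w10.png'); p=np.array(s['eef_pos'])
print('stand proj',proj(C,[(.4517,-.1125,.012)]))
def sil(t,cam_,CC,z):
  for d in ctrl.silhouettes(t,cam_)[:2]:
    m=d['pixels']; cs,_=cv2.findContours(m.astype(np.uint8),cv2.RETR_EXTERNAL,cv2.CHAIN_APPROX_NONE)
    P=pix2plane(CC,max(cs,key=len).reshape(-1,2),z)[:,:2]*1000; r=cv2.minAreaRect(P.astype(np.float32))
    print(t,round(d['p'],2),(np.array(d['xy'])*[512,384]).round(),m.sum(),np.round(r[0],1),np.round(r[1],1),round(r[2],1))
sil('gift_box','wrist',C,p[2]-.001+.022); sil('gift_stand','wrist',C,.012)
E
```

```text
[ 0.45177446 -0.11452726  0.05504467] 0.6456187022252121 27.330965995788574 62.531549292955866
stand proj [[254.90035483 207.58593734]]
gift_box 0.96 [259. 245.] 11626 [ 454.  -112.8] [69.7 56.4] 62.3
gift_stand 0.71 [250. 165.] 5076 [457.9 -99.3] [65.1 84.9] 64.0
gift_stand 0.18 [260. 246.] 11735 [ 436.7 -147.2] [105.2  84.7] 62.8
```

Emit:
apply_moves(series=[[0,0,-0.025,0,0,0],[0,0,-0.042,0,0,0],[0,0,-0.049,0,0,0],[0,0,-0.052,0,0,0],[0,0,-0.052,0,0,0],[0,0,-0.052,0,0,0]])

```text
time: 28.38
eef_pos: [0.4515, -0.1142, 0.0127]
tcp_rot: [0.855, 0.519, 0.0, 0.001]
contact_force: [0.2, 0.4, 0.9]
opening: 0.642
finger_force: 27.5
```

Emit:
apply_moves(series=[[0,0,-0.001,0,0,0],[0,0,-0.002,0,0,0],[0,0,-0.002,0,0,0]])

```text
time: 28.75
eef_pos: [0.4516, -0.1142, 0.0126]
tcp_rot: [0.855, 0.519, -0.0, -0.0]
contact_force: [-5.5, 3.1, 14.4]
opening: 0.646
finger_force: 28.8
```

Emit:
apply_moves(series=[[0,0,0,0,0,0],[0,0,0,0,0,0],[0,0,0,0,0,0],[0,0,0,0,0,0],[0,0,0.02,0,0,0],[0,0,0.07,0,0,0],[0,0,0.13,0,0,0],[0,0,0.18,0,0,0],[0.01,-0.07,0.18,0,0,0.05],[0.02,-0.14,0.18,0,0,0.115],[0.037,-0.2,0.18,0,0,0.115],[0.037,-0.26,0.18,0,0,0.115],[0.037,-0.26,0.18,0,0,0.115],[0.037,-0.26,0.18,0,0,0.115]], jaw=1.0)

```text
time: 30.5
eef_pos: [0.4804, -0.3215, 0.155]
tcp_rot: [0.83, 0.557, 0.0, -0.0]
contact_force: [-0.3, 0.7, -0.3]
opening: 1.002
finger_force: 0.0
```

```bash
cat >> h.py <<'E'
def sil(t,cam_,CC,z,n=2):
  for d in ctrl.silhouettes(t,cam_)[:n]:
    m=d['pixels']; cs,_=cv2.findContours(m.astype(np.uint8),cv2.RETR_EXTERNAL,cv2.CHAIN_APPROX_NONE)
    P=pix2plane(CC,max(cs,key=len).reshape(-1,2),z)[:,:2]*1000; r=cv2.minAreaRect(P.astype(np.float32))
    print(t,round(d['p'],2),(np.array(d['xy'])*[512,384]).round(),m.sum(),np.round(r[0],1),np.round(r[1],1),round(r[2],1))
E
python3 - <<'E'
from h import *
s=ctrl.get_state(); print(s['eef_pos'],np.degrees(2*np.arctan2(s['tcp_rot'][1],s['tcp_rot'][0])))
im,C=snap('wrist','w11.png'); sil('deck','wrist',C,.014)
C2=cam('side'); ctrl.read_camera('side'); sil('gift_box','side',C2,.034); sil('deck','side',C2,.014)
E
```

```text
[ 0.48040699 -0.32153549  0.15504089] 67.70187601078683
deck 0.84 [257. 171.] 4184 [ 481.  -320.7] [87.4 61.7] 67.5
gift_box 0.82 [269. 229.] 561 [ 435.3 -125.3] [87.7 74.4] 62.8
gift_box 0.47 [398. 230.] 218 [ 538.1 -409. ] [36.8 58.5] 85.9
deck 0.74 [354. 248.] 816 [ 470.1 -324.1] [97.1 79.9] 69.0
```

The deck is at (0.481, −0.3207), 87×62 mm, at 67.5°. The grasps so far put the fingertips at least 8 mm above the TCP reading, so a low TCP is needed here. I go down open, watching the force.

Emit:
apply_moves(series=[[0.001,0.001,-0.05,0,0,0],[0.001,0.001,-0.1,0,0,0],[0.001,0.001,-0.15,0,0,0],[0.001,0.001,-0.18,0,0,0],[0.001,0.001,-0.19,0,0,0],[0.001,0.001,-0.197,0,0,0],[0.001,0.001,-0.197,0,0,0],[0.001,0.001,-0.197,0,0,0]])

```text
time: 31.75
eef_pos: [0.4821, -0.3218, -0.0017]
tcp_rot: [0.83, 0.557, 0.0, 0.001]
contact_force: [0.6, -0.1, 0.4]
opening: 1.001
finger_force: 0.0
```

Emit:
apply_moves(series=[[0,0,0,0,0,0],[0,0,0,0,0,0],[0,0,0,0,0,0],[0,0,0,0,0,0],[0,0,0,0,0,0],[0,0,0,0,0,0]], jaw=0.62)

```text
time: 32.5
eef_pos: [0.4818, -0.3216, -0.0021]
tcp_rot: [0.83, 0.557, 0.0, 0.001]
contact_force: [-0.9, 0.9, 5.5]
opening: 0.713
finger_force: 27.5
```

It grips at the right width (62 mm), but the overlap may be thin, so I regrip 4 mm lower.

Emit:
apply_moves(series=[[0,0,0,0,0,0],[0,0,0,0,0,0],[0,0,0,0,0,0],[0,0,-0.003,0,0,0],[0,0,-0.005,0,0,0],[0,0,-0.005,0,0,0],[0,0,-0.005,0,0,0]], jaw=1.0)

```text
time: 33.38
eef_pos: [0.4814, -0.3212, -0.007]
tcp_rot: [0.83, 0.557, 0.0, 0.0]
contact_force: [-0.1, 0.6, -0.3]
opening: 0.999
finger_force: 0.0
```

Emit:
apply_moves(series=[[0,0,0,0,0,0],[0,0,0,0,0,0],[0,0,0,0,0,0],[0,0,0,0,0,0],[0,0,0,0,0,0],[0,0,0,0,0,0]], jaw=0.62, squeeze=35)

```text
time: 34.12
eef_pos: [0.4817, -0.3215, -0.0066]
tcp_rot: [0.83, 0.557, 0.0, 0.0]
contact_force: [0.4, -0.7, 3.7]
opening: 0.713
finger_force: 39.0
```

Emit:
apply_moves(series=[[0,0,0.006,0,0,0],[0,0,0.02,0,0,0],[0,0,0.06,0,0,0],[0,0,0.12,0,0,0],[0,0,0.18,0,0,0],[-0.005,0.06,0.19,0,0,0],[-0.01,0.13,0.19,0,0,0],[-0.015,0.2,0.19,0,0,0],[-0.02,0.27,0.19,0,0,0],[-0.025,0.34,0.19,0,0,0],[-0.03,0.41,0.19,0,0,0],[-0.04,0.48,0.19,0,0,0.03],[-0.05,0.55,0.19,0,0,0.06],[-0.06,0.62,0.17,0,0,0.064],[-0.065,0.68,0.14,0,0,0.064],[-0.065,0.73,0.1,0,0,0.064],[-0.065,0.73,0.07,0,0,0.064],[-0.065,0.73,0.07,0,0,0.064],[-0.065,0.73,0.07,0,0,0.064]])

```text
time: 36.5
eef_pos: [0.43, 0.2627, 0.0501]
tcp_rot: [0.816, 0.578, 0.001, 0.0]
contact_force: [1.0, 0.2, -0.8]
opening: 0.715
finger_force: 38.6
```

```bash
python3 - <<'E'
from h import *
s=ctrl.get_state(); p=np.array(s['eef_pos']); print(p,s['opening'],s['finger_force'],np.degrees(2*np.arctan2(s['tcp_rot'][1],s['tcp_rot'][0])))
im,C=snap('wrist','w12.png'); sil('deck','wrist',C,p[2]+.0066+.014); sil('deck_stand','wrist',C,.012,1)
E
```

```text
[0.43004414 0.26274923 0.05011272] 0.7148876089119456 38.57800483703613 70.57495601032086
deck 0.87 [256. 242.] 16625 [431.4 262.7] [91.  62.1] 70.5
deck_stand 0.95 [256. 154.] 4796 [444.2 303.9] [30.9 83.6] 71.6
```

Emit:
apply_moves(series=[[0,0,-0.025,0,0,0],[0,0,-0.042,0,0,0],[0,0,-0.05,0,0,0],[0,0,-0.055,0,0,0],[0,0,-0.055,0,0,0],[0,0,-0.055,0,0,0]])

```text
time: 37.4
eef_pos: [0.4299, 0.263, 0.0054]
tcp_rot: [0.816, 0.578, 0.001, 0.0]
contact_force: [-0.1, 0.7, 0.5]
opening: 0.712
finger_force: 38.7
```

Emit:
apply_moves(series=[[0,0,-0.001,0,0,0],[0,0,-0.002,0,0,0],[0,0,-0.002,0,0,0]])

```text
time: 37.78
eef_pos: [0.4299, 0.263, 0.0053]
tcp_rot: [0.816, 0.578, -0.0, 0.0]
contact_force: [-3.6, -2.8, 12.3]
opening: 0.711
finger_force: 39.9
```

Contact. I release, rise, and move to the pose of the first survey to check everything.

Emit:
apply_moves(series=[[0,0,0,0,0,0],[0,0,0,0,0,0],[0,0,0,0,0,0],[0,0,0,0,0,0],[0,0,0.02,0,0,0],[0,0,0.07,0,0,0],[0,0,0.13,0,0,0],[0,0,0.2,0,0,0],[0,0,0.27,0,0,0],[0.04,-0.06,0.33,0,0,0.2],[0.075,-0.12,0.37,0,0,0.43],[0.075,-0.17,0.37,0,0,0.43],[0.075,-0.17,0.37,0,0,0.43],[0.075,-0.17,0.37,0,0,0.43],[0.075,-0.17,0.37,0,0,0.43]], jaw=1.0)

```text
time: 39.65
eef_pos: [0.4888, 0.1278, 0.2991]
tcp_rot: [0.707, 0.707, -0.0, -0.0]
contact_force: [0.2, -1.0, -0.5]
opening: 1.002
finger_force: 0.0
```

```bash
python3 - <<'E'
from h import *
s=ctrl.get_state(); print(s['eef_pos'],s['time'])
im,C=snap('wrist','w13.png')
for t,z in [('deck',.026),('candle_tin',.04),('egg_cup',.075),('gift_box',.034)]: sil(t,'wrist',C,z)
for p,z in [((.4296,.2637),.012),((.5075,.1085),.012),((.6,.2515),.035)]: print(proj(C,[(*p,z)]).round())
C2=cam('side'); ctrl.read_camera('side')
for t,z in [('gift_box',.023),('egg_cup',.064),('bowl',.035),('booklet',.056)]: sil(t,'side',C2,z,1)
E
```

```text
[0.48880513 0.12781289 0.29914967] 39.65
deck 0.87 [217.  59.] 3190 [431.7 261. ] [89.3 66.5] 70.1
candle_tin 0.91 [269. 169.] 866 [509.9 110.3] [49.7 52.2] 0.0
candle_tin 0.36 [317. 320.] 1145 [ 595.8 -189.5] [ 59.5 118.5] 19.2
egg_cup 0.87 [343.  63.] 1041 [595.6 249.5] [39.7 44.3] 89.7
gift_box 0.7 [237. 284.] 1172 [ 454.2 -109.2] [76.5 61.6] 63.8
[[217.  59.]]
[[269. 163.]]
[[337.  66.]]
gift_box 0.76 [397. 228.] 237 [ 553.4 -408.3] [39.4 63.7] 86.2
egg_cup 0.46 [169. 162.] 232 [592.8 248.1] [135.9  38.9] 34.5
bowl 0.8 [269. 192.] 853 [597.1 -64.4] [174.9  87.8] 20.7
booklet 0.65 [140. 204.] 555 [383.2 217.9] [99.8 74.9] 73.3
```

All four goods measure within about 5 mm of their stand centres, with the right angles, and the arm is clear. Handing in.

```bash
python3 -c "
from plant import ctrl
print(ctrl.sign_off())"
```

```text
the job is handed in; nothing more can be done
None
```

I set all four goods on their stands, each measuring within about 5 mm of its stand's centre, and handed the job in at about 40 s; no verdict came back, and the bowl and booklet were not re-measured reliably at the end.

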